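Free the flow-cell retaining ring

TASK

Take the split retaining ring out of the flow-cell housing so that its window can be changed. With the hooked pick, get the toe under the ring end beside the sprung latch and lift that end up past the latch, then lay the ring flat in the steel dish and stand the pick back upright in its tube stand. Leave the beaker and the vial where they are.

Things in the scene. Friction and masses are not known exactly. Their poses are not given: they have to be found in the camera images.
- housing: Round aluminium flow-cell housing, 124 mm across, fixed; place and yaw vary. Origin: centre of its underside; front = its -x. Around the window: a ring ledge 34 mm high (radius 26 to 39), then a wall 40 mm high (radius 39 to 57). Both cover the back 240 degrees only; for 60 degrees either side of the front they are cut down to a flat 22 mm high, so the ring's underside is open there.
- latch (a joint): Sprung steel latch on the housing, 9 mm wide, 42 degrees from its front towards its +y, slides radially: 0 = sprung in over the ring, up to 0.010 m = pushed out. Its nose slopes underneath: a ring end lifted straight up pushes it aside (1 to 5 N). Once the ring's underside is above 50 mm it springs back below the ring, and the end then rests on its flat top by itself.
- latch_shelf (a point): Point on the latch's flat top, radius 34 mm, 50 mm above the bench when sprung in. The nose reaches in to radius 32 mm; its sloping underside runs from 40 mm high at radius 39.5 mm to 48 mm high at radius 32 mm. Its guide block stands at radius 47 to 61 mm, up to 46 mm high, 14 mm wide.
- ring: Loose rigid split ring of dark steel, about 60 g: outer diameter 76 mm, inner 58 mm (band 9 mm wide), 5 mm thick. Origin on its axis at mid-thickness; z = axis; the gap points to its own -x. Gap 30 mm wide at the mid-band radius of 33.5 mm (26.6 degrees either side of -x). Seated: underside 34 mm high, top 39 mm, level with the window, gap to the housing's front within 4 degrees.
- ring_end_a (a point): Middle of the ring's end face on its +y side of the gap (mid-thickness, mid-band): the end next to the latch, under which the pick goes.
- ring_end_b (a point): Middle of the ring's other end face, -y side of the gap. With the latch holding up end a, the ring leans: this end too is some 10 mm higher than when seated, and the back stays in the groove. Fingers can then pinch the band from above about 10 degrees past this end, one finger inside the ring over the window and one outside.
- pick: Hooked pick, about 90 g, upright in the stand. Origin: centre of the underside of its round steel flange (50 mm across, 5 mm thick). Above: a handle 14 x 14 mm square, sides along its x and y, top 55 mm above the origin. Below: a 5 mm shank down to 45 mm under the origin, ending in an L: a toe 4 mm thick along its +x, tip 13 mm from the shank's axis.
- pick_toe (a point): Centre of the toe's round tip, 11 mm along the pick's +x from the axis and 43 mm below the pick's origin.
- stand: Fixed grey tube stand, 64 mm outer diameter, bore 36 mm, 56 mm high, open on top. Origin: centre of its underside. The pick's shank and toe hang in the bore and the flange rests on the rim. It may be left or right of the housing, the dish at the other side.
- dish: Open steel dish 170 x 200 mm (its x, y), 16 mm high, walls and floor 4 mm thick, 600 g. Origin: centre of its underside.
- beaker: Glass beaker 70 mm across, 90 mm high, far side of the bench; a bystander.
- vial: Amber glass vial 22 mm across, 42 mm high, on the robot's side of the housing; a bystander.
- window (a point): Centre of the top of the housing's glass window: 52 mm across, top 39 mm above the bench, fixed, on the housing's axis inside the ring.
There are look-alikes about, which are no part of the job. What is shaped like the stand but orange is not meant.

How it is judged:
By the outcome, as a careful person would: the job done as asked, in the order asked, and still so for the second after the job is handed in, with the robot touching nothing.
It also fails if it takes over 61 s, if anything falls off the work surface, if the arm or the gripper's body presses on something with over 40 N, if the wrist force passes 120 N, or if a joint passes its speed limit or range.

ROBOT

A 6-joint arm with a two-finger parallel gripper is mounted at the origin on the work surface. World frame = base frame: x ahead of the robot, y to its left, z up, the work surface at z = 0. Lengths are in m, angles in rad, forces in N, time in s.
With the tool pointing down it reaches from about 0.25 to 0.725 m from the base axis. Payload 4 kg.
Tool frame: the origin (TCP) lies between the finger pads; the fingertips stand 17 mm ahead of it and the grasp point (between the pads) lies 2 mm behind it; z points along the fingers, x is the direction in which the jaws open and shut, and the axes are right-handed (so a half turn about z gives the same grasp; the last joint's range is limited). The gripper opens to 85 mm and grips with 20 to 120 N. Pads are 22 mm wide; open, the fingers measure 114 mm over their backs; the gripper's body (76 mm by 85 mm) begins 54 mm behind the grasp point. The pads swing forward as they close: fully open they stand 13 mm farther back than shut.
Start: joints at [1.103, 0.241, 0.005, 1.335, 0, 1.571], TCP at [0.225, 0.446, 0.248] pointing down, gripper open.
Joint ranges: [-2.72, 2.72], [-1.05, 1.87], [-1.09, 1.28], [-1.99, 2.15], [-1.42, 1.44], [-3.14, 3.14]. Speed limits (rad/s): [2.79, 2.79, 3.14, 3.14, 3.14, 3.14].

INTERFACE

Orientations are given as a unit quaternion [x, y, z, w].
In Python, from workcell import telemetry, cams, workorder gives the robot as it stands. The module is installed in compiled form; this text tells all that it offers.
- The arm moves only by the tool apply_moves, never from a script. Its argument "moves" is a list that holds one entry, the list of rows, each a list of 4 numbers: the shift along the tool's x, y, z in mm, then the turn about the tool's z in degrees. A call has exactly 10 rows; each row shifts and turns the pose as measured when the row begins, along the tool's axes as they then stand; what a row does not reach is not made up. A row lasts 1/10 s, in which the tool goes at most 50 mm and 8.59 degrees, less where a joint would pass 70% of its speed; a pose out of reach is approached as far as the arm can. A call with a gripper value outside its range is refused whole. "hand" is the gripper's target within -1 to 1 (fully open at 1, half-way at 0, shut at -1), set as the call begins (left out, the last holds). The fingers move at their own pace and stop on an object; the grip force is fixed at half the most. Time passes only in rows, so rows that do not move let the fingers close, or fill a call up. It gives the time, the measured TCP pose, the force and the opening at its end, in the units of the state.
- telemetry.get_obs(): the state, without advancing time (a new reading comes with each control period).
- cams.camera(name): name is "scene" or "top" or "wrist"; returns a dict with "color" (420x560x3 uint8, red, green, blue), "fovy" (degrees; the focal length in pixels is half the picture's height over the tangent of half this angle, whatever the lens; pixels are square), "cx", "cy" (the principal point, pixels), "k1" (the pictures are not rectified: a ray, as slopes to the right and down, at radius r is drawn at 1 + k1 r^2 times it, then the intrinsics apply), "camera_from_world" (4x4, takes a point from world to camera coordinates). Camera axes: x right, y down, z forward; pixel columns grow to the right and rows downward; lengths in m; the calibration is good to about 2 mm. A picture is of the moment at which its call begins. There is no depth.
- workorder.job_done(): hands the job in, once; it reports no verdict.
The state is a dict: "clock": time; "joint_pos": joint angles; "joint_vel": joint speeds; "tau": joint torques, N m; "eef_pos": TCP position; "tool_rot": TCP orientation; "ft_force": force on the tool from outside, world axes, zero at the start; "ft_torque": the same for the moment, N m; "grip_width": finger opening in m.
Only numpy, scipy, OpenCV 4.12 (cv2) and the standard library are available. Lean on these libraries where they do the work, as an engineer would, in place of code of your own. Each camera call takes 0.05 s, during which the arm holds its last target. There are 200 camera calls.

## Working session

There is one attempt and no reset: what is moved stays moved. The work goes in short steps, Python scripts to look and compute and a tool call to move; the robot and the scene stay as the last step left them, time stands still between calls to the robot, and variables do not carry over. Pictures are saved under pics/ and viewed, about 8 in all and at most 12, crops included, and the job is handed in when it is done.

Besides the shell and the picture viewer there is one more tool, called after "Call:" by a JSON object that holds its "op" and its "data", one argument or row to a line. apply_moves: Moves the arm, as the interface text tells. Its arguments: {"type":"object","properties":{"moves":{"type":"array"},"hand":{"type":"number"}},"required":["moves"]}

```bash
mkdir -p pics; cat > h.py <<'E'
import numpy as np, cv2
from workcell import telemetry, cams, workorder
from scipy.spatial.transform import Rotation as R
def save(n,c): cv2.imwrite(n,cv2.cvtColor(c,cv2.COLOR_RGB2BGR))
def grab(name,fn):
    d=cams.camera(name); save(f'pics/{fn}.png',d['color']); np.save(f'pics/{fn}.npy',{k:v for k,v in d.items()},allow_pickle=True); return d
def load(fn): return np.load(f'pics/{fn}.npy',allow_pickle=True).item()
def K(d):
    h=d['color'].shape[0]; f=h/2/np.tan(np.radians(d['fovy'])/2); return f
def proj(d,P):
    P=np.atleast_2d(P); T=d['camera_from_world']; c=P@T[:3,:3].T+T[:3,3]; s=c[:,:2]/c[:,2:]; r2=(s**2).sum(1,keepdims=True)
    return s*(1+d['k1']*r2)*K(d)+[d['cx'],d['cy']]
def ray(d,uv):
    q=(np.atleast_2d(uv)-[d['cx'],d['cy']])/K(d); s=q.copy()
    for _ in range(30): s=q/(1+d['k1']*(s**2).sum(1,keepdims=True))
    T=d['camera_from_world']; Rm=T[:3,:3]; o=-Rm.T@T[:3,3]
    return o,np.c_[s,np.ones(len(s))]@Rm
def onz(d,uv,z):
    o,v=ray(d,uv); return o+v*((z-o[2])/v[:,2:])
E
python3 - <<'E'
from h import *
o=telemetry.get_obs(); print({k:np.round(v,3) for k,v in o.items()})
for n in('scene','top','wrist'):
    d=grab(n,n+'0'); print(n,d['fovy'],d['cx'],d['cy'],d['k1']); print(np.round(d['camera_from_world'],3))
a=[cv2.imread(f'pics/{n}0.png') for n in('scene','top','wrist')]
cv2.imwrite('pics/topbig.png',cv2.resize(a[1],(800,600)))
E
```

```text
{'clock': np.float64(0.0), 'joint_pos': array([ 1.103,  0.241,  0.004,  1.335, -0.   ,  1.571]), 'joint_vel': array([-0.001, -0.001,  0.   ,  0.001, -0.   ,  0.   ]), 'tau': array([ 2.0000e-03, -3.7232e+01,  2.5241e+01,  1.7000e-02,  0.0000e+00,
       -0.0000e+00]), 'eef_pos': array([0.225, 0.446, 0.247]), 'tool_rot': array([ 0.852,  0.524, -0.001,  0.001]), 'ft_force': array([-0.089, -0.131, -0.272]), 'ft_torque': array([-0.002,  0.004,  0.023]), 'grip_width': np.float64(0.085)}
scene 45.17917588930545 273.2095518509575 212.74655666935985 -0.05136632929108335
[[ 0.812  0.583 -0.02  -0.438]
 [ 0.338 -0.499 -0.798 -0.182]
 [-0.475  0.641 -0.602  1.425]
 [ 0.     0.     0.     1.   ]]
top 52.71356356113157 273.06992621788976 209.54911684285133 -0.07697546831737481
[[-0.015 -1.     0.027 -0.054]
 [-0.983  0.01  -0.185  0.602]
 [ 0.184 -0.03  -0.982  0.775]
 [ 0.     0.     0.     1.   ]]
wrist 71.75116167540322 281.47338026965406 205.85038564687704 -0.026059117616856878
[[ 0.451  0.892 -0.002 -0.5  ]
 [ 0.846 -0.427  0.319 -0.04 ]
 [ 0.284 -0.146 -0.948  0.381]
 [ 0.     0.     0.     1.   ]]
```

View pics/topbig.png

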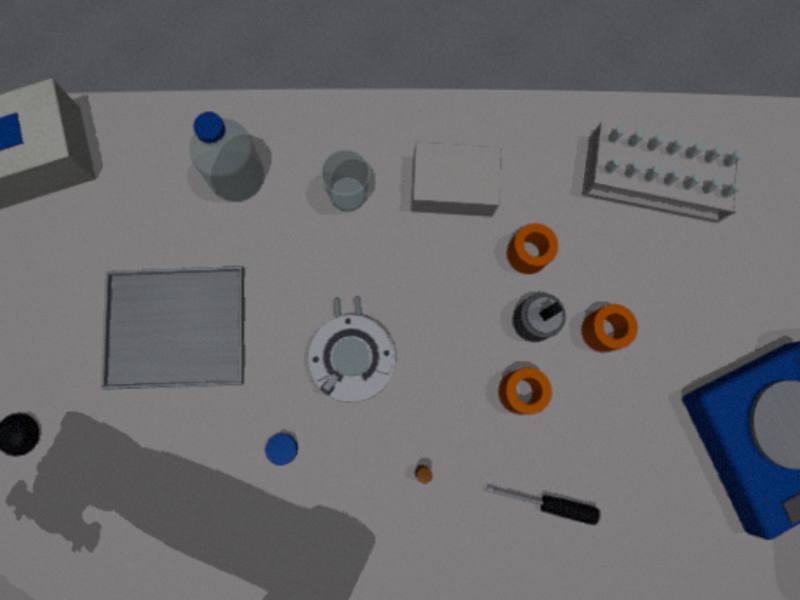

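The top view (800x600) shows the housing at (351,357) with the latch at its lower left, (328,381). The pick in the grey stand is at (543,314), the dish at (175,327), the vial at (425,475) and the beaker at (347,182).

```bash
python3 - <<'E'
from h import *
d=load('top0'); c=d['color']
s=0.7
a=c[212:290,208:284]; b=c[195:250,350:405]
A=cv2.resize(a,(440,452),interpolation=cv2.INTER_CUBIC); B=cv2.resize(b,(352,352),interpolation=cv2.INTER_CUBIC)
im=np.zeros((452,792,3),np.uint8); im[:,:440]=A; im[:352,440:]=B
save('pics/crop1.png',cv2.convertScaleAbs(im,alpha=1.3))
k=.7
for n,uv,z in(('housing',(351,357),.04),('latch',(328,381),.05),('pickhandle',(553,308),.111),('flange',(545,314),.06),('vial',(424,473),.04),('beaker',(346,165),.09),('d1',(107,272),.016),('d2',(243,267),.016),('d3',(244,383),.016),('d4',(104,387),.016)):
    print(n,np.round(onz(d,np.array(uv)*k,z)[0],3))
E
```

```text
housing [ 0.524 -0.007  0.04 ]
latch [0.491 0.024 0.05 ]
pickhandle [ 0.578 -0.271  0.111]
flange [ 0.578 -0.275  0.06 ]
vial [ 0.367 -0.104  0.04 ]
beaker [ 0.784 -0.002  0.09 ]
d1 [0.654 0.351 0.016]
d2 [0.659 0.151 0.016]
d3 [0.492 0.145 0.016]
d4 [0.487 0.344 0.016]
```

View pics/crop1.png

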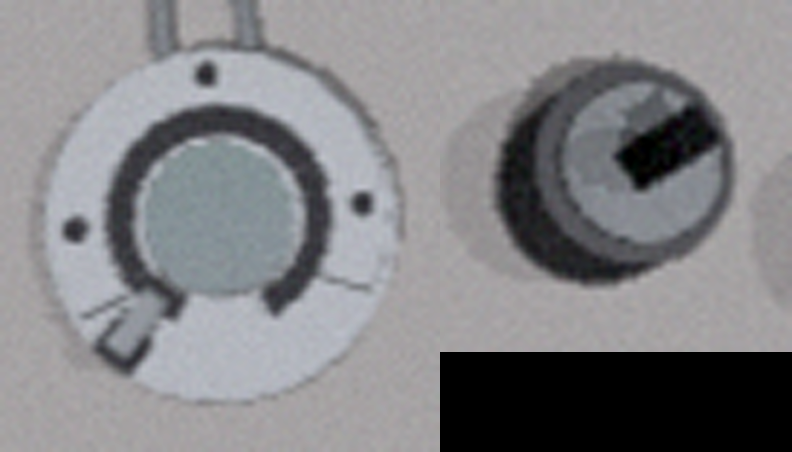

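The crop shows the seated ring with its gap towards world -x, the latch over end a at the lower left (crop px 140,325), end b at (285,300), and the pick handle turned about 30° in the stand. Next I'll get the camera-to-tool geometry and write a move planner.

```bash
cat >> h.py <<'E'
def plan(p,head=None,n=10,vmax=50,src=None):
    """rows to take TCP to world p, tool x heading head deg (None: keep)"""
    o=telemetry.get_obs(); Rm=R.from_quat(o['tool_rot']).as_matrix(); x0=o['eef_pos'] if src is None else np.array(src)
    h0=np.degrees(np.arctan2(Rm[1,0],Rm[0,0])); dl=0 if head is None else (head-h0+180)%360-180
    D=(np.array(p)-x0)*1000; m=max(1,int(np.ceil(max(np.linalg.norm(D)/vmax,abs(dl)/8.5)))); rows=[]
    for i in range(m):
        h=np.radians(h0+dl*i/m); d=D/m
        rows.append([round(d@[np.cos(h),np.sin(h),0],1),round(d@[np.sin(h),-np.cos(h),0],1),round(-d[2],1),round(-dl/m,2)])
    print('at',np.round(x0,4),'head',round(h0,2),'turn',round(dl,1),'n',m,'j6',round(o['joint_pos'][5],2),'tilt',np.round(Rm[:,2],3)); 
    print(rows)
E
python3 - <<'E'
from h import *
d=load('wrist0'); T=d['camera_from_world']; o=telemetry.get_obs(); Rm=R.from_quat(o['tool_rot']).as_matrix()
C=-T[:3,:3].T@T[:3,3]; print('cam in tool',Rm.T@(C-o['eef_pos']),'fwd in tool',Rm.T@T[2,:3])
plan([0.47,0.02,0.22],90); plan([0.52,-0.24,0.25],90,src=[0.47,0.02,0.22])
E
```

```text
cam in tool [ 0.00050015 -0.08317542 -0.12531299] fwd in tool [-2.21887069e-04  3.19509809e-01  9.47582942e-01]
at [0.2252 0.4459 0.2476] head 63.2 turn 26.8 n 10 j6 1.57 tilt [-0.001 -0.001 -1.   ]
[[np.float64(-27.0), np.float64(41.1), np.float64(2.8), np.float64(-2.68)], [np.float64(-28.9), np.float64(39.7), np.float64(2.8), np.float64(-2.68)], [np.float64(-30.7), np.float64(38.4), np.float64(2.8), np.float64(-2.68)], [np.float64(-32.5), np.float64(36.9), np.float64(2.8), np.float64(-2.68)], [np.float64(-34.1), np.float64(35.3), np.float64(2.8), np.float64(-2.68)], [np.float64(-35.8), np.float64(33.7), np.float64(2.8), np.float64(-2.68)], [np.float64(-37.3), np.float64(32.0), np.float64(2.8), np.float64(-2.68)], [np.float64(-38.7), np.float64(30.2), np.float64(2.8), np.float64(-2.68)], [np.float64(-40.1), np.float64(28.3), np.float64(2.8), np.float64(-2.68)], [np.float64(-41.4), np.float64(26.4), np.float64(2.8), np.float64(-2.68)]]
at [0.47 0.02 0.22] head 63.2 turn 26.8 n 6 j6 1.57 tilt [-0.001 -0.001 -1.   ]
[[np.float64(-34.9), np.float64(27.0), np.float64(-5.0), np.float64(-4.47)], [np.float64(-36.9), np.float64(24.2), np.float64(-5.0), np.float64(-4.47)], [np.float64(-38.7), np.float64(21.2), np.float64(-5.0), np.float64(-4.47)], [np.float64(-40.2), np.float64(18.1), np.float64(-5.0), np.float64(-4.47)], [np.float64(-41.5), np.float64(15.0), np.float64(-5.0), np.float64(-4.47)], [np.float64(-42.6), np.float64(11.7), np.float64(-5.0), np.float64(-4.47)]]
```

Call:
{"op": "apply_moves", "data": {
  "moves": [
    [[-27,41,3,-2.7],[-29,40,3,-2.7],[-31,38,3,-2.7],[-32,37,3,-2.7],[-34,35,3,-2.7],[-36,34,3,-2.7],[-37,32,3,-2.7],[-39,30,3,-2.7],[-40,28,3,-2.7],[-41,26,3,-2.7]]
  ],
  "hand": 0
}}

```text
clock: 1.15
eef_pos: [0.4778, 0.0192, 0.2146]
tool_rot: [0.693, 0.721, -0.0, -0.0]
ft_force: [0.8, -0.0, 0.4]
grip_width: 0.043
```

```bash
python3 - <<'E'
from h import *
plan([0.47,0.0,0.20],90)
d=grab('wrist','w1'); print(proj(d,[[.524,-.007,.039],[.491,.024,.05]]))
save('pics/w1b.png',cv2.resize(d['color'],(800,600)))
E
```

```text
at [0.4778 0.0192 0.2146] head 92.2 turn -2.2 n 1 j6 0.0 tilt [-0.001  0.    -1.   ]
[[np.float64(-18.8), np.float64(-8.5), np.float64(14.6), np.float64(2.2)]]
[[255.7390654  228.26743642]
 [284.62141466 204.46454724]]
```

View pics/w1b.png

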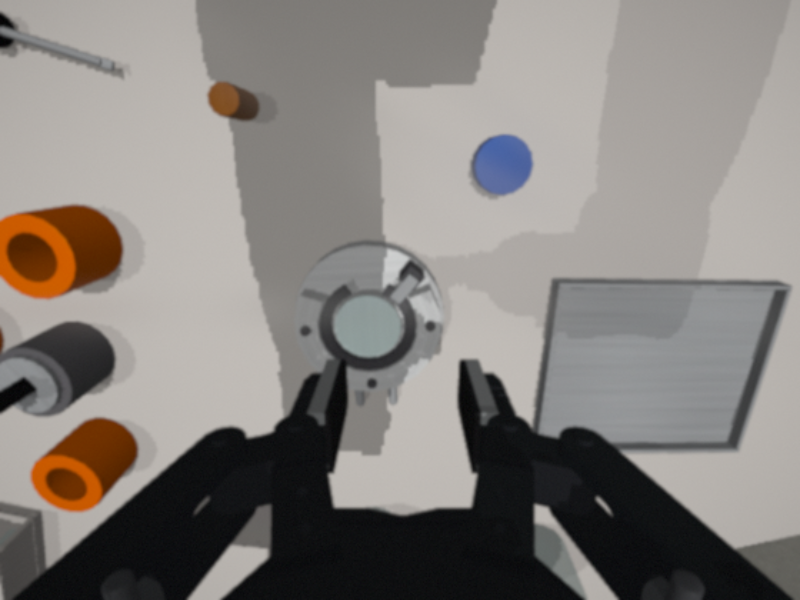

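The wrist view shows the housing centre at (367,326), the latch at (408,280), and end b of the ring at (340,292). This confirms the estimate. Now over to the pick.

Call:
{"op": "apply_moves", "data": {
  "moves": [
    [[-42,8,3,0.5],[-42,8,3,0.5],[-42,8,3,0.5],[-42,8,2,0.5],[-42,8,2,0],[-42,8,2,0],[-42,8,2,0],[-10,2,0,0],[0,0,0,0],[0,0,0,0]]
  ],
  "hand": 0
}}

```text
clock: 2.2
eef_pos: [0.5417, -0.301, 0.1918]
tool_rot: [0.711, 0.703, -0.002, -0.002]
ft_force: [-1.0, 0.6, 0.8]
grip_width: 0.0429
```

```bash
python3 - <<'E'
from h import *
d=grab('wrist','w2'); plan([.56,-.275,.2],90)
q=proj(d,[[.578,-.273,.111],[.578,-.275,.06]]); print(q)
u,v=q[0].astype(int); c=d['color'][max(0,v-75):v+75,max(0,u-100):u+100]; print(max(0,u-100),max(0,v-75))
e=load('w1')['color'][160:260,190:323]
im=np.zeros((600,800,3),np.uint8); C=cv2.resize(c,None,fx=4,fy=4,interpolation=cv2.INTER_CUBIC)[:600,:800]; im[:C.shape[0],:C.shape[1]]=C; save('pics/w2b.png',im)
save('pics/w1c.png',cv2.convertScaleAbs(cv2.resize(e,(798,600),interpolation=cv2.INTER_CUBIC),alpha=1.2))
E
```

```text
at [ 0.5417 -0.3007  0.1919] head 89.45 turn 0.5 n 1 j6 -0.5 tilt [-0.005 -0.    -1.   ]
[[np.float64(25.8), np.float64(18.0), np.float64(-8.1), np.float64(-0.55)]]
[[315.72345304 264.38475438]
 [307.77683196 237.8530568 ]]
215 189
```

View pics/w2b.png

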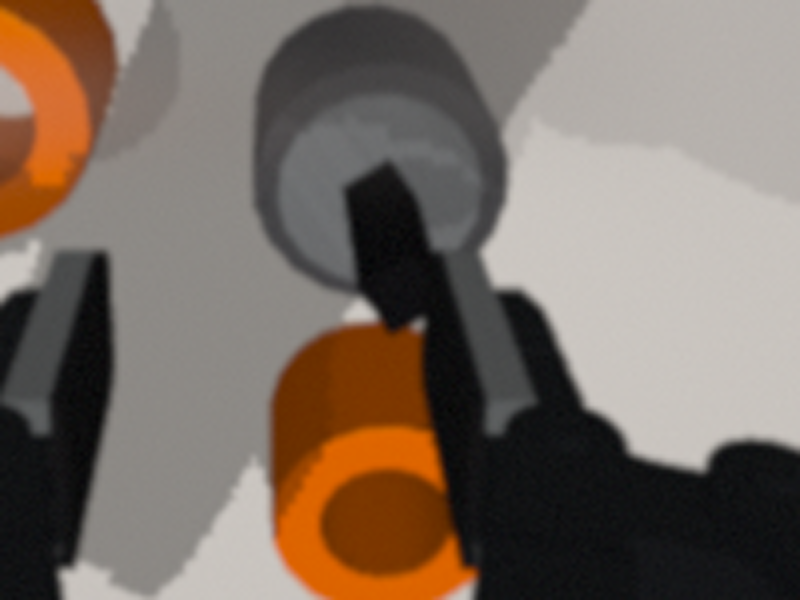

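View pics/w1c.png

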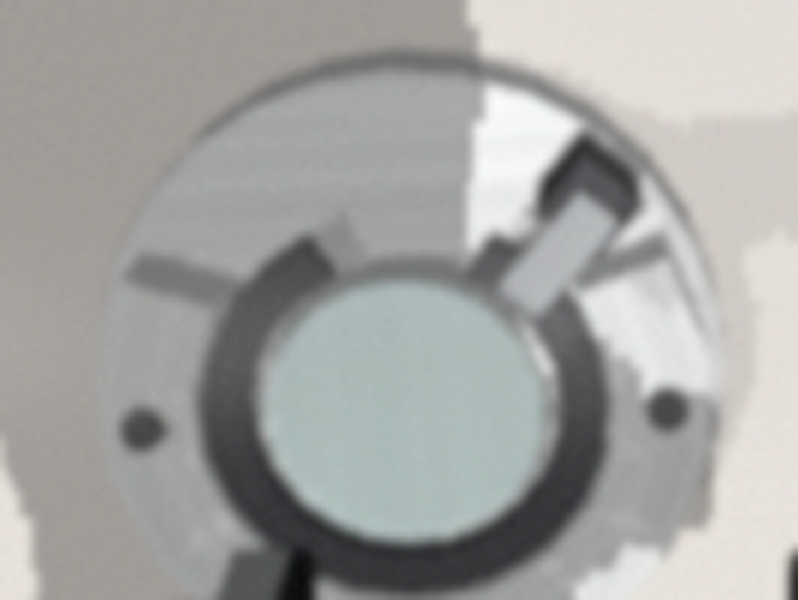

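The crops show the flange centred at about (380,190), with handle base corners at (347,188), (388,160) and (413,190). On the housing, the window centre is (408,410), end a runs (495,237)–(470,278), end b runs (308,240)–(335,275), and the latch nose is at (525,300).

```bash
python3 - <<'E'
from h import *
d=load('w2'); f=lambda l,z:onz(d,np.array(l)/4+[215,189],z)
c=f([(380,190),(278,190),(482,190),(380,95)],.061); print('flange',np.round(c,4))
b=f([(347,188),(388,160),(413,190)],.061); print('base',np.round(b,4)); 
for i,j in((1,0),(1,2)): v=b[j]-b[i]; print(np.hypot(*v[:2]),np.degrees(np.arctan2(v[1],v[0])))
d=load('w1'); f=lambda l,z:onz(d,np.array(l)/6+[190,160],z)
w=f([(408,410),(260,405),(550,405),(408,278),(408,545)],.039); print('window',np.round(w,4))
C=f([(408,410)],.039)[0]
def pol(n,l,z):
    for p in f(l,z): v=p-C; print(n,'r',round(np.hypot(*v[:2])*1000,1),'ang from -x to +y',round(np.degrees(np.arctan2(v[1],-v[0])),1))
pol('ringa',[(495,237),(470,278)],.039); pol('ringb',[(308,240),(335,275)],.039)
pol('latch',[(525,300),(500,285),(545,315)],.05); pol('holes',[(143,430),(667,410)],.04)
pol('cutL',[(130,260),(235,292)],.04);pol('cutR',[(575,285),(665,238)],.04)
o=f([(105,400),(717,400)],.04); print('outer',o)
E
```

```text
flange [[ 0.5761 -0.273   0.061 ]
 [ 0.5759 -0.2976  0.061 ]
 [ 0.5764 -0.2483  0.061 ]
 [ 0.5518 -0.2735  0.061 ]]
base [[ 0.5755 -0.2809  0.061 ]
 [ 0.5683 -0.2712  0.061 ]
 [ 0.5762 -0.265   0.061 ]]
0.012105698955042064 -53.49258762682306
0.010067026907441158 38.15326464252917
window [[ 0.524  -0.0045  0.039 ]
 [ 0.524  -0.0322  0.039 ]
 [ 0.522   0.0221  0.039 ]
 [ 0.4979 -0.0048  0.039 ]
 [ 0.5522 -0.0041  0.039 ]]
ringa r 37.8 ang from -x to +y 24.0
ringa r 28.7 ang from -x to +y 22.5
ringb r 37.6 ang from -x to +y -29.5
ringb r 29.5 ang from -x to +y -27.5
latch r 33.9 ang from -x to +y 38.6
latch r 33.6 ang from -x to +y 29.8
latch r 34.4 ang from -x to +y 46.1
holes r 49.9 ang from -x to +y -96.4
holes r 48.4 ang from -x to +y 87.4
cutL r 57.9 ang from -x to +y -61.1
cutL r 39.0 ang from -x to +y -54.6
cutR r 40.0 ang from -x to +y 49.0
cutR r 58.3 ang from -x to +y 52.1
outer [[ 0.52368313 -0.0609364   0.04      ]
 [ 0.51939402  0.05312508  0.04      ]]
```

```bash
python3 - <<'E'
from h import *
plan([.576,-.273,.145],127.3)
E
```

```text
at [ 0.5417 -0.3007  0.1919] head 89.45 turn 37.8 n 5 j6 -0.5 tilt [-0.005 -0.    -1.   ]
[[np.float64(5.6), np.float64(6.8), np.float64(9.4), np.float64(-7.57)], [np.float64(4.7), np.float64(7.5), np.float64(9.4), np.float64(-7.57)], [np.float64(3.6), np.float64(8.0), np.float64(9.4), np.float64(-7.57)], [np.float64(2.5), np.float64(8.4), np.float64(9.4), np.float64(-7.57)], [np.float64(1.4), np.float64(8.7), np.float64(9.4), np.float64(-7.57)]]
```

Call:
{"op": "apply_moves", "data": {
  "moves": [
    [[5.6,6.8,4,-6],[5,7,6,-6],[4,7.5,8,-6],[3,8,8,-6],[2,8.5,8,-6],[1,0,8,-6],[0,0,4,-2],[0,0,0,0],[0,0,0,0],[0,0,0,0]]
  ],
  "hand": 0
}}

```text
clock: 3.25
eef_pos: [0.576, -0.252, 0.1492]
tool_rot: [0.421, 0.907, 0.0, -0.002]
ft_force: [-0.4, -0.1, -0.2]
grip_width: 0.0426
```

```bash
python3 - <<'E'
from h import *
plan([.576,-.273,.086],127.3)
E
```

```text
at [ 0.576  -0.252   0.1492] head 130.21 turn -2.9 n 2 j6 -1.11 tilt [-0.004  0.002 -1.   ]
[[np.float64(-8.0), np.float64(-6.8), np.float64(31.6), np.float64(1.45)], [np.float64(-8.2), np.float64(-6.6), np.float64(31.6), np.float64(1.45)]]
```

Call:
{"op": "apply_moves", "data": {
  "moves": [
    [[-8,-7,0,1.5],[-8,-6.5,0,1.4],[0,0,15,0],[0,0,20,0],[0,0,18,0],[0,0,8,0],[0,0,2,0],[0,0,0,0],[0,0,0,0],[0,0,0,0]]
  ],
  "hand": 0
}}

```text
clock: 4.25
eef_pos: [0.5778, -0.2827, 0.0895]
tool_rot: [0.452, 0.892, -0.001, 0.003]
ft_force: [0.1, -0.3, 0.4]
grip_width: 0.0424
```

```bash
python3 - <<'E'
from h import *
plan([.576,-.273,.086],127.3)
E
```

```text
at [ 0.5778 -0.2827  0.0895] head 126.3 turn 1.0 n 1 j6 -1.09 tilt [ 0.005 -0.004 -1.   ]
[[np.float64(8.9), np.float64(4.3), np.float64(3.5), np.float64(-1.0)]]
```

Call:
{"op": "apply_moves", "data": {
  "moves": [
    [[4,2,2,-0.5],[0,0,0,0],[0,0,0,0],[4,2,1,-0.4],[0,0,0,0],[0,0,0,0],[0,0,0,0],[0,0,0,0],[0,0,0,0],[0,0,0,0]]
  ],
  "hand": 0
}}

```text
clock: 5.25
eef_pos: [0.5774, -0.273, 0.0884]
tool_rot: [0.444, 0.896, -0.001, 0.005]
ft_force: [1.3, -0.2, -0.3]
grip_width: 0.043
```

```bash
python3 - <<'E'
from h import *
plan([.576,-.273,.086],127.3)
E
```

```text
at [ 0.5774 -0.273   0.0884] head 127.33 turn -0.0 n 1 j6 -1.09 tilt [ 0.008 -0.005 -1.   ]
[[np.float64(0.9), np.float64(-1.2), np.float64(2.4), np.float64(0.03)]]
```

Call:
{"op": "apply_moves", "data": {
  "moves": [
    [[0,-1,1.5,0],[0,0,0,0],[0,0,0,0],[0,0,0,0],[0,0,0,0],[0,0,0,0],[0,0,0,0],[0,0,-10,0],[0,0,-25,0],[0,0,-30,0]]
  ],
  "hand": -1
}}

```text
clock: 6.25
eef_pos: [0.5723, -0.2717, 0.1481]
tool_rot: [0.444, 0.896, -0.001, -0.002]
ft_force: [0.5, -1.0, -1.1]
grip_width: 0.0134
```

Call:
{"op": "apply_moves", "data": {
  "moves": [
    [[0,0,-20,0],[0,0,-10,0],[0,0,0,0],[0,0,0,0],[0,0,0,0],[0,0,0,0],[0,0,0,0],[0,0,0,0],[0,0,0,0],[0,0,0,0]]
  ]
}}

```text
clock: 7.25
eef_pos: [0.572, -0.2716, 0.18]
tool_rot: [0.444, 0.896, -0.001, -0.002]
ft_force: [0.3, -0.3, -1.3]
grip_width: 0.0133
```

```bash
python3 - <<'E'
from h import *
plan([.52,-.1,.19],127.3)
o=telemetry.get_obs(); print(o['grip_width'],o['ft_force'])
x=o['eef_pos']; T=x+[0,0,-.07]
A=[]
for n in('scene','top'):
    d=grab(n,n+'2'); u,v=proj(d,[T])[0].astype(int); print(n,u,v); c=d['color'][max(v-50,0):v+50,max(0,u-33):u+33]; A.append(cv2.resize(c,(396,600),interpolation=cv2.INTER_CUBIC))
save('pics/p2.png',np.hstack(A))
E
```

```text
at [ 0.572  -0.2716  0.18  ] head 127.32 turn -0.0 n 4 j6 -1.09 tilt [-0.004  0.    -1.   ]
[[np.float64(42.0), np.float64(15.7), np.float64(-2.5), np.float64(0.0)], [np.float64(42.0), np.float64(15.7), np.float64(-2.5), np.float64(0.0)], [np.float64(42.0), np.float64(15.7), np.float64(-2.5), np.float64(0.0)], [np.float64(42.0), np.float64(15.7), np.float64(-2.5), np.float64(0.0)]]
0.01332893432144018 [ 0.25791411 -0.30862732 -1.33653054]
scene 199 245
top 387 218
```

View pics/p2.png

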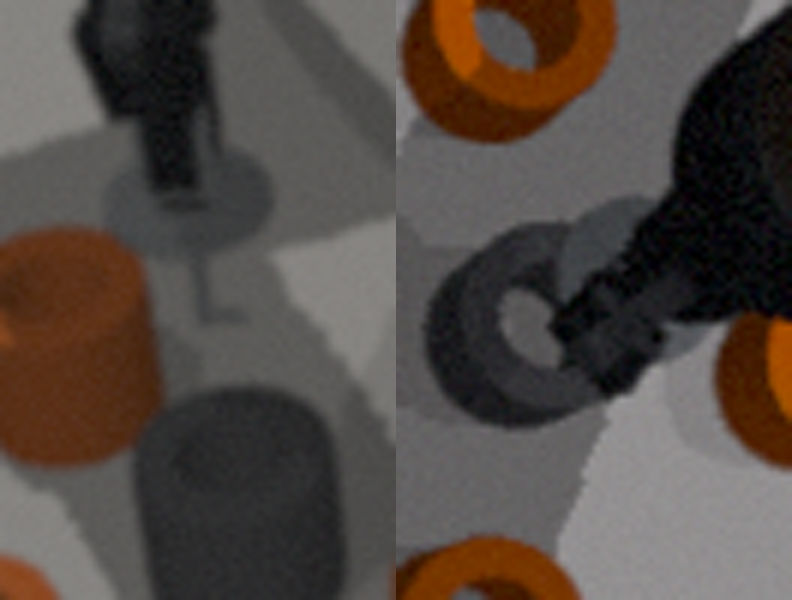

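The scene crop shows the pick lifted, with the shank at (203,300) and the toe pointing right to (243,320). That puts the toe at heading 37°, along tool +y. The grey stand is empty below.

```bash
cat >> h.py <<'E'
C=np.array([.524,-.0045]); ph=np.radians(24); N=np.array([-np.cos(ph),np.sin(ph)]); T_=np.array([np.sin(ph),np.cos(ph)])
E
python3 - <<'E'
from h import *
d=load('scene2'); o=telemetry.get_obs(); x=o['eef_pos']; Rm=R.from_quat(o['tool_rot']).as_matrix()
for l in([0,0,.0739+.002],[0,.013,.0739],[0,.013,.0759],[0,0,.031]):
    q=proj(d,[x+Rm@l])[0]; print(q,(q-[166,195])*6)
d=load('scene0'); print('pre housing',proj(d,[[.524,-.0045,.039]]))
p=C+31e-3*N-15.5e-3*T_; plan([*p,.18],156)
E
```

```text
[199.27399393 247.95468335] [199.64396361 317.72810008]
[206.31159099 246.90155007] [241.86954593 311.4093004 ]
[206.41954054 247.73290715] [242.51724325 316.39744289]
[196.5661296  228.74935953] [183.39677758 202.49615721]
pre housing [[266.10955172 198.10783996]]
at [ 0.5721 -0.2716  0.1801] head 127.32 turn 28.7 n 6 j6 -1.09 tilt [-0.004  0.    -1.   ]
[[np.float64(43.6), np.float64(15.9), np.float64(0.0), np.float64(-4.78)], [np.float64(42.1), np.float64(19.4), np.float64(0.0), np.float64(-4.78)], [np.float64(40.3), np.float64(22.9), np.float64(0.0), np.float64(-4.78)], [np.float64(38.3), np.float64(26.2), np.float64(0.0), np.float64(-4.78)], [np.float64(36.0), np.float64(29.3), np.float64(0.0), np.float64(-4.78)], [np.float64(33.4), np.float64(32.2), np.float64(0.0), np.float64(-4.78)]]
```

Call:
{"op": "apply_moves", "data": {
  "moves": [
    [[35,13,0,-4],[40,17,0,-4.5],[39,20,0,-4.5],[38,23,0,-4.5],[37,26,0,-4],[30,26,0,-3],[15,15,0,-2],[0,0,0,0],[0,0,0,0],[0,0,0,0]]
  ]
}}

```text
clock: 8.35
eef_pos: [0.4824, -0.0044, 0.181]
tool_rot: [0.219, 0.976, -0.0, 0.002]
ft_force: [0.6, -0.6, -2.0]
grip_width: 0.0132
```

```bash
python3 - <<'E'
from h import *
p=C+31e-3*N-15.5e-3*T_; plan([*p,.15],156)
E
```

```text
at [ 0.4824 -0.0044  0.181 ] head 154.71 turn 1.3 n 1 j6 -1.14 tilt [ 0.004 -0.001 -1.   ]
[[np.float64(-7.0), np.float64(1.5), np.float64(31.0), np.float64(-1.29)]]
```

Call:
{"op": "apply_moves", "data": {
  "moves": [
    [[-3,1,10,-0.6],[-2,0.5,10,-0.6],[-2,0,8,0],[0,0,3,0],[0,0,0,0],[0,0,0,0],[0,0,0,0],[0,0,0,0],[0,0,0,0],[0,0,0,0]]
  ]
}}

```text
clock: 9.35
eef_pos: [0.4914, -0.01, 0.1464]
tool_rot: [0.211, 0.977, -0.001, 0.002]
ft_force: [-0.5, 0.1, -1.3]
grip_width: 0.0131
```

```bash
cat >> h.py <<'E'
def toe(o=None):
    o=o or telemetry.get_obs(); Rm=R.from_quat(o['tool_rot']).as_matrix(); x=o['eef_pos']
    ax=x+Rm@[0,0,.0739]; tip=x+Rm@[0,.013,.0739]
    for n,q in(('axis',ax),('tip',tip)):
        v=q[:2]-C; print(n,'n',round(v@N*1000,1),'t',round(v@T_*1000,1),'z',round(q[2]*1000,1))
    return ax,tip
E
python3 - <<'E'
from h import *
p=C+31e-3*N-15.5e-3*T_; plan([*p,.102],156); ax,tip=toe()
d=grab('scene','scene3'); q=proj(d,[ax,tip]); print(q)
r=lambda f,z,rr:[.524-rr*np.cos(np.radians(f)),-.0045+rr*np.sin(np.radians(f)),z]
print(proj(d,[r(24,.039,.0335),r(-29,.039,.0335),[.524,-.0045,.039],r(38.2,.05,.034)]))
c=d['color'][150:225,215:315]; save('pics/s3.png',cv2.convertScaleAbs(cv2.resize(c,(800,600),interpolation=cv2.INTER_CUBIC),alpha=1.5))
E
```

```text
at [ 0.4914 -0.01    0.1464] head 155.61 turn 0.4 n 1 j6 -1.16 tilt [ 0.004 -0.002 -1.   ]
[[np.float64(3.5), np.float64(2.8), np.float64(44.4), np.float64(-0.39)]]
axis n 27.2 t -18.3 z 72.5
tip n 27.1 t -5.3 z 72.5
[[252.69296729 182.59953456]
 [257.74197006 180.93274653]]
[[258.97521236 191.02258684]
 [251.57185724 197.36198735]
 [266.10955172 198.10783996]
 [262.05874868 186.13846922]]
```

View pics/s3.png

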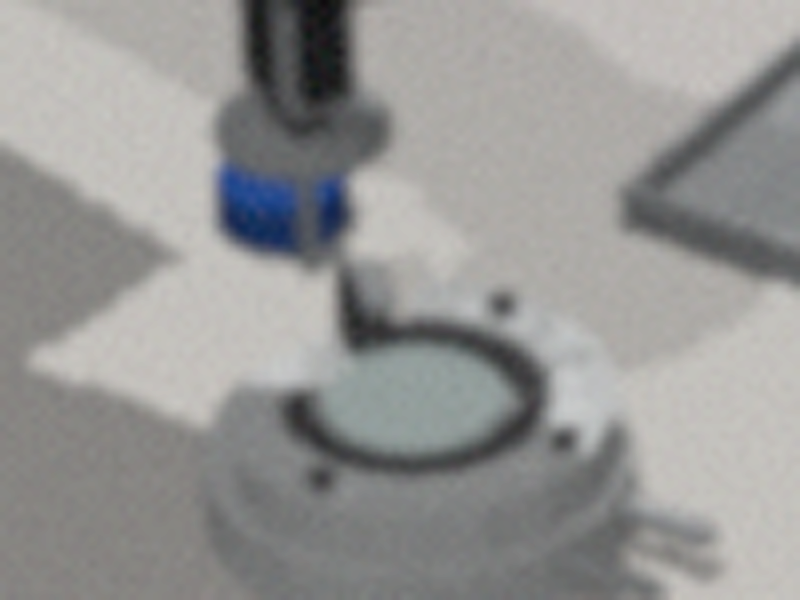

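The scene crop shows the pick's shank ending near (312,262), next to the latch block at (370,290). The window centre is at about (418,396), an offset of roughly 1 px from the prediction. Next I'll centre over the gap and go down in it.

Call:
{"op": "apply_moves", "data": {
  "moves": [
    [[1.5,1.2,2,-0.4],[1,1,5,0],[0,0,8,0],[0,0,8,0],[0,0,5,0],[0,0,2,0],[0,0,0,0],[0,0,0,0],[0,0,0,0],[0,0,0,0]]
  ]
}}

```text
clock: 10.4
eef_pos: [0.4897, -0.0066, 0.1133]
tool_rot: [0.207, 0.978, -0.001, 0.002]
ft_force: [0.1, -0.0, -0.6]
grip_width: 0.0131
```

```bash
python3 - <<'E'
from h import *
p=C+31e-3*N-15.5e-3*T_; plan([*p,.104],156); toe()
E
```

```text
at [ 0.4897 -0.0066  0.1133] head 156.06 turn -0.1 n 1 j6 -1.17 tilt [ 0.003 -0.002 -1.   ]
[[np.float64(0.5), np.float64(0.4), np.float64(9.3), np.float64(0.06)]]
axis n 30.2 t -15.9 z 39.4
tip n 30.2 t -2.9 z 39.4
```

Call:
{"op": "apply_moves", "data": {
  "moves": [
    [[0.5,0,3,0],[0,0,3,0],[0,0,3,0],[0,0,2,0],[0,0,0,0],[0,0,0,0],[0,0,0,0],[0,0,0,0],[0,0,0,0],[0,0,0,0]]
  ]
}}

```text
clock: 11.4
eef_pos: [0.4897, -0.0064, 0.1019]
tool_rot: [0.207, 0.978, -0.001, 0.002]
ft_force: [0.1, 0.6, -1.1]
grip_width: 0.0132
```

```bash
python3 - <<'E'
from h import *
o=telemetry.get_obs(); print(o['ft_force']); ax,tip=toe(o)
d=grab('scene','scene4'); 
Rm=R.from_quat(o['tool_rot']).as_matrix(); x=o['eef_pos']
print(((proj(d,[ax,tip,x+Rm@[0,0,.0309],x+Rm@[0,0,.0259]])-[230,160])*12).round())
c=d['color'][160:210,230:296]; save('pics/s4.png',cv2.convertScaleAbs(cv2.resize(c,(792,600),interpolation=cv2.INTER_CUBIC),alpha=1.5))
E
```

```text
[ 0.10743723  0.62263521 -1.11070797]
axis n 30.2 t -15.7 z 28.0
tip n 30.2 t -2.7 z 28.0
[[287. 452.]
 [346. 431.]
 [277. 266.]
 [276. 244.]]
```

View pics/s4.png

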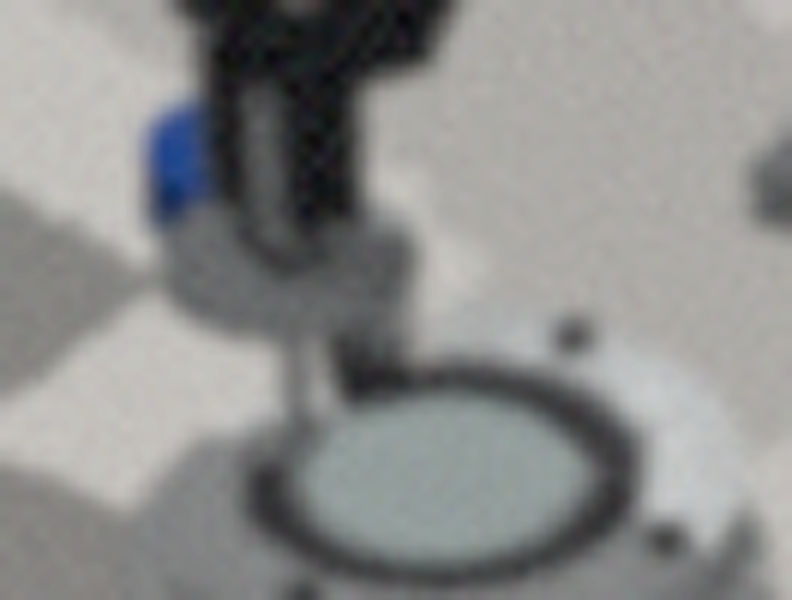

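The crop shows the shank going down in the gap to (300,425) in front of the window rim, with end a's dark corner at about (350,400) and end b at about (265,465). I'll check these against the model.

```bash
python3 - <<'E'
from h import *
d=load('scene4')
r=lambda f,z,rr:[.524-rr*np.cos(np.radians(f)),-.0045+rr*np.sin(np.radians(f)),z]
s=lambda *a:print(((proj(d,[r(*a)])-[230,160])*12).round()[0],a)
for f in(24,-29):
  for rr in(.029,.038):
    for z in(.034,.039): s(f,z,rr)
s(0,.039,0); s(87,.04,.049); s(38.2,.05,.032); s(30.6,.04,.047);s(30.6,.046,.047); s(30.6,.022,.047)
E
```

```text
[360. 405.] (24, 0.034, 0.029)
[359. 383.] (24, 0.039, 0.029)
[337. 382.] (24, 0.034, 0.038)
[336. 361.] (24, 0.039, 0.038)
[283. 471.] (-29, 0.034, 0.029)
[282. 450.] (-29, 0.039, 0.029)
[237. 469.] (-29, 0.034, 0.038)
[236. 447.] (-29, 0.039, 0.038)
[433. 457.] (0, 0.039, 0)
[571. 328.] (87, 0.04, 0.049)
[387. 319.] (38.2, 0.05, 0.032)
[339. 327.] (30.6, 0.04, 0.047)
[338. 302.] (30.6, 0.046, 0.047)
[342. 403.] (30.6, 0.022, 0.047)
```

Call:
{"op": "apply_moves", "data": {
  "moves": [
    [[0.2,1,0,0],[0.2,1,0,0],[0,1,0,0],[0,1,0,0],[0,1,0,0],[0,1,0,0],[0,0.5,0,0],[0,0,0,0],[0,0,0,0],[0,0,0,0]]
  ]
}}

```text
clock: 12.45
eef_pos: [0.4924, 0.0004, 0.102]
tool_rot: [0.207, 0.978, -0.0, 0.002]
ft_force: [0.4, -0.5, -0.6]
grip_width: 0.0133
```

```bash
python3 - <<'E'
from h import *
o=telemetry.get_obs(); print(o['ft_force'],o['ft_torque']); toe(o)
E
```

```text
[ 0.43114016 -0.46645838 -0.59864967] [-0.02600881  0.02174795 -0.02583598]
axis n 30.5 t -8.4 z 28.1
tip n 30.5 t 4.6 z 28.1
```

Call:
{"op": "apply_moves", "data": {
  "moves": [
    [[0,0,-2,0],[0,0,-2,0],[0,0,-2,0],[0,0,-2,0],[0,0,-2,0],[0,0,-2,0],[0,0,0,0],[0,0,0,0],[0,0,0,0],[0,0,0,0]]
  ]
}}

```text
clock: 13.45
eef_pos: [0.4922, -0.0, 0.1148]
tool_rot: [0.207, 0.978, -0.001, 0.002]
ft_force: [-0.3, -1.1, -1.5]
grip_width: 0.0134
```

```bash
python3 - <<'E'
from h import *
o=telemetry.get_obs(); print(o['ft_force'],o['ft_torque']); toe(o)
E
```

```text
[-0.25353919 -1.06393093 -1.53355956] [-0.01665688 -0.07081421  0.03407792]
axis n 30.5 t -8.9 z 40.9
tip n 30.5 t 4.1 z 40.9
```

Call:
{"op": "apply_moves", "data": {
  "moves": [
    [[0,0,-1.5,0],[0,0,-1.5,0],[0,0,-1.5,0],[0,0,-1.5,0],[0,0,-1.5,0],[0,0,-1.5,0],[0,0,-1.5,0],[0,0,-1,0],[0,0,0,0],[0,0,0,0]]
  ]
}}

```text
clock: 14.45
eef_pos: [0.4921, 0.0003, 0.1277]
tool_rot: [0.207, 0.978, -0.001, 0.003]
ft_force: [0.6, 0.1, -0.9]
grip_width: 0.0135
```

```bash
python3 - <<'E'
from h import *
o=telemetry.get_obs(); print(o['ft_force'],o['ft_torque']); toe(o)
d=grab('scene','scene5')
c=d['color'][160:210,230:296]; save('pics/s5.png',cv2.convertScaleAbs(cv2.resize(c,(792,600),interpolation=cv2.INTER_CUBIC),alpha=1.5))
E
```

```text
[ 0.64862141  0.05516361 -0.92157021] [ 0.01457389 -0.02696788  0.02599751]
axis n 30.7 t -8.6 z 53.8
tip n 30.7 t 4.4 z 53.8
```

View pics/s5.png

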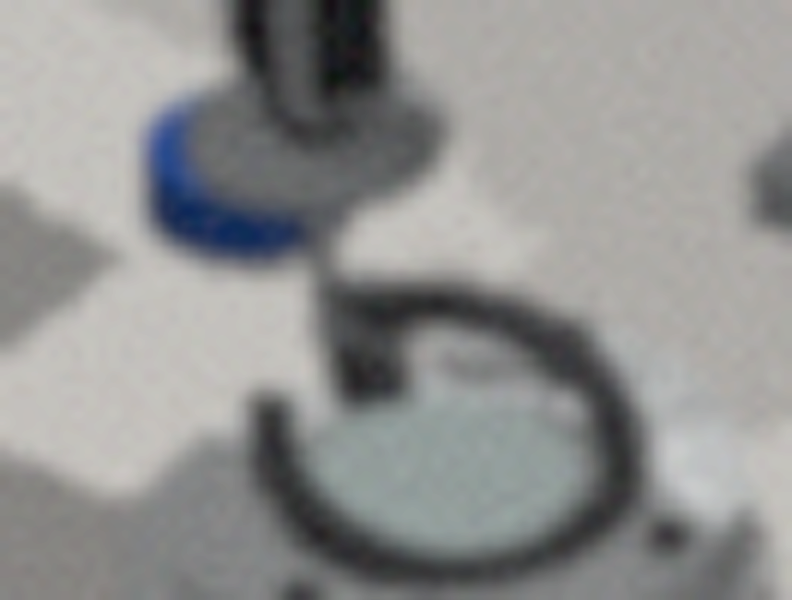

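The crop shows the ring tilted up: end a is raised to (340,300) on the toe, well above the latch block at (370,370), and end b is up at (265,400). I'll back the toe off 2 mm, lower the end onto the latch, then withdraw.

Call:
{"op": "apply_moves", "data": {
  "moves": [
    [[0,-1,0,0],[0,-1,0,0],[0,0,1.5,0],[0,0,2,0],[0,0,2,0],[0,0,2,0],[0,0,1.5,0],[0,0,0,0],[0,0,0,0],[0,0,0,0]]
  ]
}}

```text
clock: 15.5
eef_pos: [0.491, -0.0018, 0.1175]
tool_rot: [0.207, 0.978, -0.001, 0.002]
ft_force: [-0.0, 0.2, -1.1]
grip_width: 0.0133
```

```bash
python3 - <<'E'
from h import *
o=telemetry.get_obs(); print(o['ft_force'],o['ft_torque']); toe(o)
a=load('scene5')['color'].astype(float); d=grab('scene','scene6'); b=d['color']
c=b[160:210,230:296]; save('pics/s6.png',cv2.convertScaleAbs(cv2.resize(c,(792,600),interpolation=cv2.INTER_CUBIC),alpha=1.5))
E
```

```text
[-0.01058707  0.23437772 -1.07842482] [-0.00018303  0.00366701  0.04530755]
axis n 31.0 t -11.0 z 43.6
tip n 31.0 t 2.0 z 43.6
```

```bash
python3 - <<'E'
from h import *
for n in('scene4','scene5','scene6'):
    g=load(n)['color'].mean(2)
    for u in(252,268,272): print(n,u,g[178:204,u].astype(int))
E
```

```text
scene4 252 [ 56  58  47  40  51  62  68  70  67  72  89 109 117 119 118 120 111  93
  79  71  56  40  34  35  34  38]
scene4 268 [113 117 122 126 125 127 122 117 116 116 111  90  64  45  60  82  99 102
 100 102 100 102 102 100 102 103]
scene4 272 [115 113 113 113 114 112 114 114 115 117 119 107  83  55  45  63  88 100
 103 103 101 101 101 104 100 100]
scene5 252 [ 41  40  43  61  90 116 127 126 128 126 128 127 128 122  98  66  41  37
  33  35  39  41  45  58  69  76]
scene5 268 [124 128 125 121 109  85  54  38  45  75  96  98  85  90 104 105 105 102
 101 104 101 102 100 103 101 103]
scene5 272 [120 125 128 128 121 110  85  57  41  42  64  81  84  91 103 105 100 101
 101 102 103 102 104  99 104 103]
scene6 252 [ 69  72  67  73  93 115 126 128 127 127 126 129 126 128 126 125 109  80
  52  38  41  37  32  31  36  39]
scene6 268 [123 129 127 127 127 122 109  80  54  41  43  63  75  90 103 106 104 102
 101 100 103 104  99 101 101 102]
scene6 272 [113 121 124 123 120 117 112  96  73  53  39  45  57  84 104 105 102 100
 102 104  99 101 100 101 102 102]
```

Call:
{"op": "apply_moves", "data": {
  "moves": [
    [[0,0,1.5,0],[0,0,2,0],[0,0,2,0],[0,0,1,0],[0,0,0,0],[0,0,0,0],[0,0,0,0],[0,0,0,0],[0,0,0,0],[0,0,0,0]]
  ]
}}

```text
clock: 16.55
eef_pos: [0.4912, -0.0017, 0.1106]
tool_rot: [0.207, 0.978, -0.001, 0.002]
ft_force: [-1.2, 0.1, -0.9]
grip_width: 0.0128
```

```bash
python3 - <<'E'
from h import *
o=telemetry.get_obs(); print(o['ft_force'],o['ft_torque']); toe(o); grab('scene','scene7')
for n in('scene6','scene7'):
    g=load(n)['color'].mean(2)
    for u in(252,268,272): print(n,u,g[178:204,u].astype(int))
E
```

```text
[-1.15615708  0.07986709 -0.92238263] [ 0.00564769  0.0023294  -0.00949673]
axis n 30.7 t -10.8 z 36.7
tip n 30.7 t 2.2 z 36.7
scene6 252 [ 69  72  67  73  93 115 126 128 127 127 126 129 126 128 126 125 109  80
  52  38  41  37  32  31  36  39]
scene6 268 [123 129 127 127 127 122 109  80  54  41  43  63  75  90 103 106 104 102
 101 100 103 104  99 101 101 102]
scene6 272 [113 121 124 123 120 117 112  96  73  53  39  45  57  84 104 105 102 100
 102 104  99 101 100 101 102 102]
scene7 252 [ 68  72  70  69  70  79 102 120 127 129 128 126 127 128 126 124 107  76
  47  39  40  38  35  31  34  43]
scene7 268 [125 127 127 128 128 124 113  83  53  41  44  64  76  90 102 106 105  98
 102 102 103 104 101 100 102 103]
scene7 272 [115 117 119 121 116 116 111  97  74  49  43  41  61  87 105 105 100 102
 102 103 103 103 100 101 102 100]
```

The ring did not move while the toe dropped 7 mm, so the latch holds it. Withdrawing.

Call:
{"op": "apply_moves", "data": {
  "moves": [
    [[0,-1.5,0,0],[0,-1.5,0,0],[0,-1.5,0,0],[0,-1.5,0,0],[0,0,-5,0],[0,0,-12,0],[0,0,-15,0],[0,0,-20,0],[0,0,-15,0],[0,0,-5,0]]
  ]
}}

```text
clock: 17.6
eef_pos: [0.4871, -0.0079, 0.1855]
tool_rot: [0.208, 0.978, -0.001, 0.001]
ft_force: [0.6, 0.4, -0.2]
grip_width: 0.0131
```

```bash
python3 - <<'E'
from h import *
o=telemetry.get_obs(); print(o['ft_force']); toe(o)
plan([.576,-.273,.18],127.3); grab('scene','scene8')
for n in('scene7','scene8'):
    g=load(n)['color'].mean(2)
    for u in(252,268): print(n,u,g[178:204,u].astype(int))
E
```

```text
[ 0.57729167  0.40742321 -0.22684042]
axis n 32.2 t -18.2 z 111.6
tip n 32.2 t -5.2 z 111.5
at [ 0.4871 -0.0079  0.1855] head 156.03 turn -28.7 n 6 j6 -1.17 tilt [ 0.001 -0.002 -1.   ]
[[np.float64(-31.5), np.float64(-34.4), np.float64(0.9), np.float64(4.79)], [np.float64(-34.3), np.float64(-31.6), np.float64(0.9), np.float64(4.79)], [np.float64(-36.8), np.float64(-28.6), np.float64(0.9), np.float64(4.79)], [np.float64(-39.0), np.float64(-25.5), np.float64(0.9), np.float64(4.79)], [np.float64(-41.0), np.float64(-22.1), np.float64(0.9), np.float64(4.79)], [np.float64(-42.7), np.float64(-18.6), np.float64(0.9), np.float64(4.79)]]
scene7 252 [ 68  72  70  69  70  79 102 120 127 129 128 126 127 128 126 124 107  76
  47  39  40  38  35  31  34  43]
scene7 268 [125 127 127 128 128 124 113  83  53  41  44  64  76  90 102 106 105  98
 102 102 103 104 101 100 102 103]
scene8 252 [ 33  37  44  62  88 115 126 128 126 128 127 127 127 126 125 125 107  83
  58  50  44  42  33  35  36  41]
scene8 268 [122 117 112 111 113 112 101  78  49  41  46  63  76  92 103 106 104 102
 104 103 102 102 101 104 101 103]
```

Call:
{"op": "apply_moves", "data": {
  "moves": [
    [[-25,-27,0,4],[-32,-31,0,4.5],[-37,-29,1,4.5],[-39,-26,1,4.5],[-40,-22,1,4.5],[-30,-14,1,4],[-18,-7,1,2],[0,0,0,0],[0,0,0,0],[0,0,0,0]]
  ]
}}

```text
clock: 18.65
eef_pos: [0.5755, -0.2741, 0.1723]
tool_rot: [0.445, 0.896, 0.0, -0.004]
ft_force: [0.0, -0.8, -0.1]
grip_width: 0.0132
```

```bash
python3 - <<'E'
from h import *
plan([.576,-.273,.14],127.3)
E
```

```text
at [ 0.5755 -0.2741  0.1723] head 127.17 turn 0.1 n 1 j6 -1.09 tilt [-0.006  0.004 -1.   ]
[[np.float64(0.6), np.float64(1.1), np.float64(32.3), np.float64(-0.13)]]
```

Call:
{"op": "apply_moves", "data": {
  "moves": [
    [[0.5,1,5,0],[0,0,12,0],[0,0,15,0],[0,0,15,0],[0,0,12,0],[0,0,6,0],[0,0,0,0],[0,0,0,0],[0,0,0,0],[0,0,0,0]]
  ]
}}

```text
clock: 19.65
eef_pos: [0.5755, -0.2659, 0.1038]
tool_rot: [0.441, 0.898, 0.001, -0.004]
ft_force: [-0.2, -0.3, -0.6]
grip_width: 0.0132
```

```bash
python3 - <<'E'
from h import *
plan([.576,-.273,.0875],127.3); print(telemetry.get_obs()['ft_force'])
E
```

```text
at [ 0.5755 -0.2659  0.1038] head 127.72 turn -0.4 n 1 j6 -1.09 tilt [-0.006  0.005 -1.   ]
[[np.float64(-5.9), np.float64(-4.0), np.float64(16.3), np.float64(0.42)]]
[-0.16104582 -0.29417599 -0.61942037]
```

Call:
{"op": "apply_moves", "data": {
  "moves": [
    [[-3,-2,0,0.4],[0,0,0,0],[-2.5,-1.5,0,0],[0,0,0,0],[0,0,4,0],[0,0,4,0],[0,0,3,0],[0,0,2,0],[0,0,0,0],[0,0,0,0]]
  ]
}}

```text
clock: 20.65
eef_pos: [0.5766, -0.2736, 0.0906]
tool_rot: [0.444, 0.896, 0.001, -0.003]
ft_force: [0.5, -0.0, -1.8]
grip_width: 0.0134
```

```bash
python3 - <<'E'
from h import *
plan([.576,-.273,.0875],127.3); print(telemetry.get_obs()['ft_force'])
E
```

```text
at [ 0.5766 -0.2736  0.0906] head 127.24 turn 0.1 n 1 j6 -1.09 tilt [-0.004  0.004 -1.   ]
[[np.float64(0.8), np.float64(-0.1), np.float64(3.1), np.float64(-0.06)]]
[ 0.4812111  -0.038943   -1.83391306]
```

Call:
{"op": "apply_moves", "data": {
  "moves": [
    [[0,0,1,0],[0,0,1,0],[0,0,1,0],[0,0,0.5,0],[0,0,0.5,0],[0,0,0,0],[0,0,0,0],[0,0,0,0],[0,0,0,0],[0,0,0,0]]
  ]
}}

```text
clock: 21.65
eef_pos: [0.5769, -0.2737, 0.0869]
tool_rot: [0.444, 0.896, 0.001, -0.002]
ft_force: [0.4, 0.7, -1.4]
grip_width: 0.0135
```

Call:
{"op": "apply_moves", "data": {
  "moves": [
    [[0,0,0.7,0],[0,0,0.7,0],[0,0,0.7,0],[0,0,0,0],[0,0,0,0],[0,0,0,0],[0,0,0,0],[0,0,0,0],[0,0,0,0],[0,0,0,0]]
  ]
}}

```text
clock: 22.65
eef_pos: [0.577, -0.2737, 0.0867]
tool_rot: [0.444, 0.896, 0.001, -0.001]
ft_force: [-0.9, -0.4, 2.4]
grip_width: 0.0133
```

The flange is on the rim: contact is +2.4 N and it stopped at the original height. Opening and rising.

Call:
{"op": "apply_moves", "data": {
  "moves": [
    [[0,0,0,0],[0,0,0,0],[0,0,0,0],[0,0,0,0],[0,0,0,0],[0,0,0,0],[0,0,-10,0],[0,0,-20,0],[0,0,-30,0],[0,0,-25,0]]
  ],
  "hand": -0.2
}}

```text
clock: 23.65
eef_pos: [0.5748, -0.2729, 0.1697]
tool_rot: [0.444, 0.896, 0.001, -0.006]
ft_force: [0.6, -0.3, 0.3]
grip_width: 0.0341
```

```bash
python3 - <<'E'
from h import *
# grasp on ring ~ phi -39 (10 deg past end b at -29), jaw radial
f=np.radians(-39); u=np.array([-np.cos(f),np.sin(f)]); g=C+.0335*u; print('grasp',g,'radial heading',np.degrees(np.arctan2(u[1],u[0])))
for h in (np.degrees(np.arctan2(u[1],u[0])),np.degrees(np.arctan2(-u[1],-u[0]))): plan([*g,.14],h)
grab('top','top5')
E
```

```text
grasp [ 0.49796561 -0.02558223] radial heading -141.0
at [ 0.5748 -0.2729  0.1697] head 127.25 turn 91.8 n 11 j6 -1.09 tilt [-0.011  0.007 -1.   ]
[[np.float64(22.1), np.float64(8.0), np.float64(2.7), np.float64(-8.34)], [np.float64(20.7), np.float64(11.2), np.float64(2.7), np.float64(-8.34)], [np.float64(18.9), np.float64(14.1), np.float64(2.7), np.float64(-8.34)], [np.float64(16.6), np.float64(16.6), np.float64(2.7), np.float64(-8.34)], [np.float64(14.1), np.float64(18.9), np.float64(2.7), np.float64(-8.34)], [np.float64(11.2), np.float64(20.7), np.float64(2.7), np.float64(-8.34)], [np.float64(8.0), np.float64(22.1), np.float64(2.7), np.float64(-8.34)], [np.float64(4.7), np.float64(23.1), np.float64(2.7), np.float64(-8.34)], [np.float64(1.4), np.float64(23.5), np.float64(2.7), np.float64(-8.34)], [np.float64(-2.1), np.float64(23.4), np.float64(2.7), np.float64(-8.34)], [np.float64(-5.5), np.float64(22.9), np.float64(2.7), np.float64(-8.34)]]
at [ 0.5748 -0.2729  0.1697] head 127.25 turn -88.2 n 11 j6 -1.09 tilt [-0.011  0.007 -1.   ]
[[np.float64(22.1), np.float64(8.0), np.float64(2.7), np.float64(8.02)], [np.float64(23.0), np.float64(4.9), np.float64(2.7), np.float64(8.02)], [np.float64(23.5), np.float64(1.6), np.float64(2.7), np.float64(8.02)], [np.float64(23.5), np.float64(-1.7), np.float64(2.7), np.float64(8.02)], [np.float64(23.0), np.float64(-4.9), np.float64(2.7), np.float64(8.02)], [np.float64(22.1), np.float64(-8.1), np.float64(2.7), np.float64(8.02)], [np.float64(20.8), np.float64(-11.1), np.float64(2.7), np.float64(8.02)], [np.float64(19.0), np.float64(-13.9), np.float64(2.7), np.float64(8.02)], [np.float64(16.9), np.float64(-16.4), np.float64(2.7), np.float64(8.02)], [np.float64(14.4), np.float64(-18.6), np.float64(2.7), np.float64(8.02)], [np.float64(11.7), np.float64(-20.4), np.float64(2.7), np.float64(8.02)]]
```

Call:
{"op": "apply_moves", "data": {
  "moves": [
    [[15,6,0,5],[20,5,0,7.5],[24,2,0,8],[24,-1.5,0,8],[24,-5,0,8],[23,-8,0,8],[22,-11,0,8],[20,-14,0,8],[18,-17,0,8],[15,-19,0,8]]
  ],
  "hand": -0.4
}}

```text
clock: 24.7
eef_pos: [0.5067, -0.0506, 0.1842]
tool_rot: [0.916, 0.401, 0.006, 0.004]
ft_force: [0.7, -0.0, -0.0]
grip_width: 0.0254
```

```bash
python3 - <<'E'
from h import *
plan([.498,-.0256,.15],39)
E
```

```text
at [ 0.5067 -0.0506  0.1842] head 47.25 turn -8.3 n 1 j6 0.65 tilt [ 0.015 -0.003 -1.   ]
[[np.float64(12.4), np.float64(-23.4), np.float64(34.2), np.float64(8.25)]]
```

Call:
{"op": "apply_moves", "data": {
  "moves": [
    [[5,-9,5,3],[5,-9,10,3],[2,-5,10,2],[0,0,5,0],[0,0,0,0],[0,0,0,0],[0,0,0,0],[0,0,0,0],[0,0,0,0],[0,0,0,0]]
  ]
}}

```text
clock: 25.7
eef_pos: [0.5012, -0.0232, 0.1592]
tool_rot: [0.942, 0.335, 0.011, 0.006]
ft_force: [-0.6, 0.1, -0.0]
grip_width: 0.0257
```

```bash
python3 - <<'E'
from h import *
plan([.498,-.0256,.15],39)
d=grab('wrist','w9'); q=proj(d,[[.498,-.0256,.047],[.524,-.0045,.039]]); print(q)
save('pics/w9b.png',d['color'])
u,v=q.mean(0).astype(int); x0=max(0,u-80);y0=max(0,min(v-60,300)); print(x0,y0)
save('pics/w9c.png',cv2.convertScaleAbs(cv2.resize(d['color'][y0:y0+120,x0:x0+160],(800,600),interpolation=cv2.INTER_CUBIC),alpha=1.3))
E
```

```text
at [ 0.5012 -0.0232  0.1592] head 39.11 turn -0.1 n 1 j6 0.84 tilt [ 0.025 -0.003 -1.   ]
[[np.float64(-4.0), np.float64(-0.1), np.float64(9.2), np.float64(0.11)]]
[[274.43144644 207.05566102]
 [312.01044098 203.78405271]]
213 145
```

View pics/w9c.png

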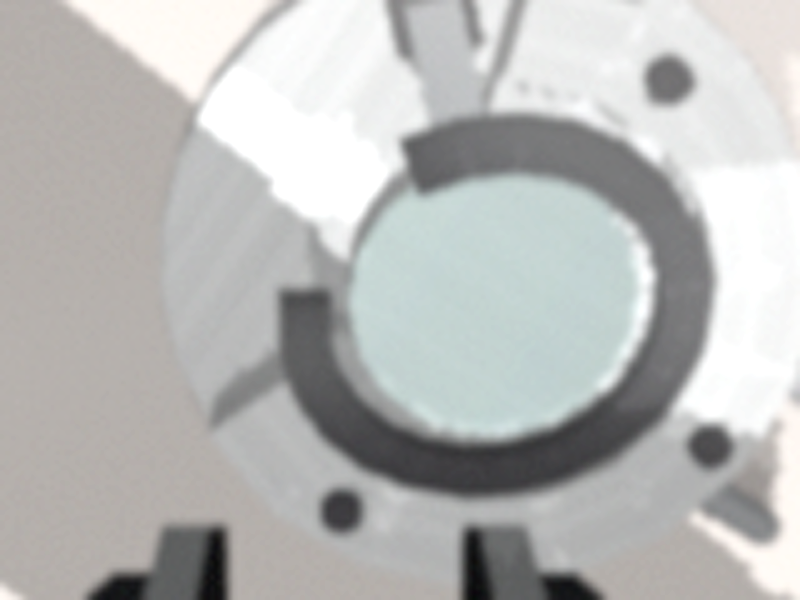

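The wrist crop shows end a at (415,165) resting over the latch, which disappears under it at (455,115). End b is raised at (305,295), and the band to pinch is at about (307,340), running nearly at right angles to the jaws.

```bash
python3 - <<'E'
from h import *
d=load('w9'); f=lambda l,z:onz(d,np.array(l)/5+[213,145],z)
p=f([(308,343),(280,292),(330,292),(284,335),(336,330),(290,380),(344,368)],.047); print(p.round(4))
g=p[0]; 
v=p[2]-p[1]; print('end b face heading',np.degrees(np.arctan2(v[1],v[0]))); 
for i in(3,5): v=p[i+1]-p[i]; print(np.degrees(np.arctan2(v[1],v[0])),np.hypot(*v[:2]))
print('mid',(p[3]+p[4])/2,(p[5]+p[6])/2)
plan([*g[:2],.08],None)
E
```

```text
[[ 0.5019 -0.0302  0.047 ]
 [ 0.4923 -0.0259  0.047 ]
 [ 0.499  -0.0205  0.047 ]
 [ 0.4977 -0.0317  0.047 ]
 [ 0.5042 -0.0253  0.047 ]
 [ 0.5038 -0.0377  0.047 ]
 [ 0.5098 -0.03    0.047 ]]
end b face heading 38.72320629760401
44.56623344700681 0.009086131870899596
52.17305656473843 0.009752016140281882
mid [ 0.50094816 -0.02850315  0.047     ] [ 0.50677416 -0.03382877  0.047     ]
at [ 0.5012 -0.0231  0.1592] head 39.11 turn 0 n 2 j6 0.84 tilt [ 0.025 -0.003 -1.   ]
[[np.float64(-2.0), np.float64(3.0), np.float64(39.6), 0.0], [np.float64(-2.0), np.float64(3.0), np.float64(39.6), 0.0]]
```

Call:
{"op": "apply_moves", "data": {
  "moves": [
    [[-2,3,5,-3],[-2,3,12,-3],[0,0,18,-1],[0,0,18,0],[0,0,14,0],[0,0,6,0],[0,0,0,0],[0,0,0,0],[0,0,0,0],[0,0,0,0]]
  ]
}}

```text
clock: 26.75
eef_pos: [0.5068, -0.0313, 0.0869]
tool_rot: [0.919, 0.394, 0.014, 0.008]
ft_force: [-0.0, 0.5, -0.5]
grip_width: 0.0258
```

```bash
python3 - <<'E'
from h import *
plan([.5015,-.0292,.0585],46); print(telemetry.get_obs()['ft_force'])
E
```

```text
at [ 0.5068 -0.0313  0.0869] head 46.4 turn -0.4 n 1 j6 0.7 tilt [ 0.032 -0.004 -0.999]
[[np.float64(-2.1), np.float64(-5.3), np.float64(28.4), np.float64(0.4)]]
[-0.0470377   0.54235998 -0.52932316]
```

Call:
{"op": "apply_moves", "data": {
  "moves": [
    [[-1.3,-3,0,0],[0,0,0,0],[-1.3,-3,3,0.4],[0,0,6,0],[0,0,7,0],[0,0,3,0],[0,0,0,0],[0,0,0,0],[0,0,0,0],[0,0,0,0]]
  ]
}}

```text
clock: 27.75
eef_pos: [0.5014, -0.0289, 0.0668]
tool_rot: [0.92, 0.39, 0.015, 0.008]
ft_force: [0.2, 0.1, -0.1]
grip_width: 0.0257
```

```bash
python3 - <<'E'
from h import *
plan([.5015,-.0292,.0585],46); print(telemetry.get_obs()['ft_force'])
E
```

```text
at [ 0.5014 -0.0289  0.0668] head 45.98 turn 0.0 n 1 j6 0.71 tilt [ 0.033 -0.004 -0.999]
[[np.float64(-0.1), np.float64(0.3), np.float64(8.3), np.float64(-0.02)]]
[ 0.16232053  0.08837719 -0.06105548]
```

Now the final descent, then close the fingers.

Call:
{"op": "apply_moves", "data": {
  "moves": [
    [[0,0,2,0],[0,0,2,0],[0,0,2,0],[0,0,1.5,0],[0,0,0,0],[0,0,0,0],[0,0,0,0],[0,0,0,0],[0,0,0,0],[0,0,0,0]]
  ]
}}

```text
clock: 28.75
eef_pos: [0.5021, -0.029, 0.0592]
tool_rot: [0.921, 0.39, 0.015, 0.009]
ft_force: [0.0, -0.2, 0.9]
grip_width: 0.0257
```

Call:
{"op": "apply_moves", "data": {
  "moves": [
    [[0,0,0,0],[0,0,0,0],[0,0,0,0],[0,0,0,0],[0,0,0,0],[0,0,0,0],[0,0,0,0],[0,0,0,0],[0,0,0,0],[0,0,0,0]]
  ],
  "hand": -1
}}

```text
clock: 29.75
eef_pos: [0.5019, -0.0291, 0.0592]
tool_rot: [0.921, 0.39, 0.015, 0.009]
ft_force: [0.7, -0.8, 0.1]
grip_width: 0.0067
```

Call:
{"op": "apply_moves", "data": {
  "moves": [
    [[0,0,-1,0],[0,0,-2,0],[0,0,-2,0],[0,0,-2,0],[0,0,-2,0],[0,0,-2,0],[0,0,-2,0],[0,0,-2,0],[0,0,0,0],[0,0,0,0]]
  ]
}}

```text
clock: 30.75
eef_pos: [0.5014, -0.0289, 0.0755]
tool_rot: [0.92, 0.39, 0.015, 0.008]
ft_force: [0.2, 0.0, -0.9]
grip_width: 0.0064
```

```bash
python3 - <<'E'
from h import *
o=telemetry.get_obs(); print(o['ft_force'],o['ft_torque'],o['grip_width'],o['eef_pos'])
d=grab('scene','scene10'); e=grab('wrist','w10')
a=cv2.resize(d['color'][150:216,222:310],(800,600),interpolation=cv2.INTER_CUBIC)
b=cv2.resize(e['color'][120:420,80:480],(400,300))
a=cv2.convertScaleAbs(cv2.resize(a,(400,300)),alpha=1.4)
save('pics/c10.png',cv2.resize(np.hstack([a,b]),(800,300)))
E
```

```text
[ 0.19655034  0.00903401 -0.87820349] [-0.07739296  0.07920999 -0.04042123] 0.006394947979450692 [ 0.50138854 -0.02889265  0.07554615]
```

View pics/c10.png

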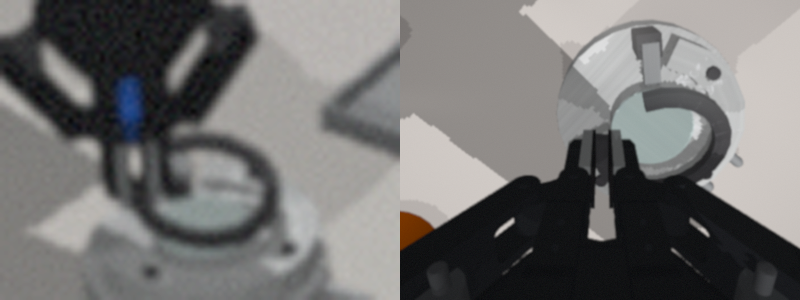

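The left crop shows the ring hanging from the fingers, clear of the housing, and the right crop shows the latch sprung in and uncovered. Carrying on up and over to the dish.

Call:
{"op": "apply_moves", "data": {
  "moves": [
    [[0,0,-5,0],[0,0,-10,0],[0,0,-15,0],[0,0,-15,0],[0,0,-12,0],[0,0,-5,0],[0,0,0,0],[0,0,0,0],[0,0,0,0],[0,0,0,0]]
  ]
}}

```text
clock: 31.85
eef_pos: [0.4984, -0.0286, 0.142]
tool_rot: [0.92, 0.39, 0.015, 0.008]
ft_force: [0.0, -0.3, -1.2]
grip_width: 0.0065
```

```bash
python3 - <<'E'
from h import *
o=telemetry.get_obs(); print(o['ft_force'],o['ft_torque'],o['grip_width'])
plan([.55,.2235,o['eef_pos'][2]],None,vmax=35)
E
```

```text
[ 0.01637168 -0.34924089 -1.23700825] [-0.03597964  0.05948074 -0.02316583] 0.006494597908379186
at [ 0.4984 -0.0286  0.142 ] head 45.98 turn 0 n 8 j6 0.71 tilt [ 0.033 -0.004 -0.999]
[[np.float64(27.1), np.float64(-17.3), np.float64(-0.0), 0.0], [np.float64(27.1), np.float64(-17.3), np.float64(-0.0), 0.0], [np.float64(27.1), np.float64(-17.3), np.float64(-0.0), 0.0], [np.float64(27.1), np.float64(-17.3), np.float64(-0.0), 0.0], [np.float64(27.1), np.float64(-17.3), np.float64(-0.0), 0.0], [np.float64(27.1), np.float64(-17.3), np.float64(-0.0), 0.0], [np.float64(27.1), np.float64(-17.3), np.float64(-0.0), 0.0], [np.float64(27.1), np.float64(-17.3), np.float64(-0.0), 0.0]]
```

Call:
{"op": "apply_moves", "data": {
  "moves": [
    [[15,-9,0,0],[25,-16,0,0],[32,-20,0,0],[35,-22,0,0],[35,-22,0,0],[32,-20,0,0],[22,-15,0,0],[12,-8,0,0],[0,0,0,0],[0,0,0,0]]
  ]
}}

```text
clock: 32.85
eef_pos: [0.5473, 0.219, 0.1351]
tool_rot: [0.922, 0.388, 0.008, 0.008]
ft_force: [-0.4, 0.2, -0.5]
grip_width: 0.0063
```

```bash
python3 - <<'E'
from h import *
o=telemetry.get_obs(); print(o['ft_force'],o['grip_width'])
plan([.55,.2235,.06],None)
d=grab('scene','scene11'); e=grab('top','top11')
a=cv2.resize(d['color'][100:250,240:440],(400,300)); b=cv2.resize(e['color'][150:300,50:250],(400,300))
save('pics/c11.png',cv2.convertScaleAbs(np.hstack([a,b]),alpha=1.3))
E
```

```text
[-0.4409035   0.16522348 -0.46823903] 0.006314912532630862
at [0.5473 0.219  0.1351] head 45.69 turn 0 n 2 j6 1.16 tilt [ 0.022 -0.008 -1.   ]
[[np.float64(2.6), np.float64(-0.6), np.float64(37.5), 0.0], [np.float64(2.6), np.float64(-0.6), np.float64(37.5), 0.0]]
```

Call:
{"op": "apply_moves", "data": {
  "moves": [
    [[0,0,5,0],[1,0,12,0],[1,0,16,0],[0,0,18,0],[0,0,16,0],[0,0,10,0],[0,0,5,0],[0,0,0,0],[0,0,0,0],[0,0,0,0]]
  ]
}}

```text
clock: 33.95
eef_pos: [0.5509, 0.2114, 0.0482]
tool_rot: [0.924, 0.383, 0.008, 0.009]
ft_force: [-0.9, -0.1, -0.8]
grip_width: 0.0066
```

```bash
python3 - <<'E'
from h import *
o=telemetry.get_obs(); print(o['ft_force'],o['grip_width'])
plan([.55,.2235,.03],None)
E
```

```text
[-0.88504366 -0.05804576 -0.76637408] 0.006643640614215638
at [0.5509 0.2114 0.0482] head 45.0 turn 0 n 1 j6 1.16 tilt [ 0.022 -0.01  -1.   ]
[[np.float64(7.9), np.float64(-9.2), np.float64(18.2), 0.0]]
```

Call:
{"op": "apply_moves", "data": {
  "moves": [
    [[0,0,3,0],[0,0,3,0],[0,0,3,0],[0,0,3,0],[0,0,2,0],[0,0,1,0],[0,0,1,0],[0,0,0,0],[0,0,0,0],[0,0,0,0]]
  ]
}}

```text
clock: 34.95
eef_pos: [0.5527, 0.2122, 0.0328]
tool_rot: [0.924, 0.383, 0.01, 0.009]
ft_force: [0.7, 0.0, -0.9]
grip_width: 0.0066
```

Call:
{"op": "apply_moves", "data": {
  "moves": [
    [[0,0,1,0],[0,0,1,0],[0,0,1,0],[0,0,1,0],[0,0,1,0],[0,0,0,0],[0,0,0,0],[0,0,0,0],[0,0,0,0],[0,0,0,0]]
  ]
}}

```text
clock: 35.95
eef_pos: [0.5531, 0.2124, 0.0287]
tool_rot: [0.924, 0.383, 0.011, 0.008]
ft_force: [-0.7, -0.2, 0.7]
grip_width: 0.0063
```

Call:
{"op": "apply_moves", "data": {
  "moves": [
    [[0,0,1,0],[0,0,1,0],[0,0,1,0],[0,0,1,0],[0,0,0,0],[0,0,0,0],[0,0,0,0],[0,0,0,0],[0,0,0,0],[0,0,0,0]]
  ]
}}

```text
clock: 36.95
eef_pos: [0.5532, 0.213, 0.0256]
tool_rot: [0.924, 0.383, 0.011, 0.008]
ft_force: [-1.0, 0.8, 3.5]
grip_width: 0.0069
```

Call:
{"op": "apply_moves", "data": {
  "moves": [
    [[0,0,0,0],[0,0,0,0],[0,0,0,0],[0,0,0,0],[0,0,0,0],[0,0,0,0],[0,0,-5,0],[0,0,-15,0],[0,0,-30,0],[0,0,-35,0]]
  ],
  "hand": -0.4
}}

```text
clock: 37.95
eef_pos: [0.5471, 0.2113, 0.1059]
tool_rot: [0.924, 0.383, 0.005, 0.008]
ft_force: [1.9, 0.8, -0.3]
grip_width: 0.0257
```

Call:
{"op": "apply_moves", "data": {
  "moves": [
    [[-20,20,-30,0],[-40,20,-20,0],[-40,20,0,0],[-40,20,0,0],[-20,10,0,0],[0,0,0,0],[0,0,0,0],[0,0,0,0],[0,0,0,0],[0,0,0,0]]
  ]
}}

```text
clock: 38.95
eef_pos: [0.5021, 0.0342, 0.1694]
tool_rot: [0.922, 0.386, 0.016, 0.01]
ft_force: [-0.2, -0.3, 0.4]
grip_width: 0.0258
```

```bash
python3 - <<'E'
from h import *
o=telemetry.get_obs(); print(o['eef_pos'],o['ft_force'],o['grip_width'])
e=grab('top','top12'); d=grab('scene','scene12')
A=cv2.resize(e['color'],(560,420))
q=proj(d,[[.58,.24,.01]])[0].astype(int); print(q)
B=cv2.resize(d['color'][q[1]-44:q[1]+44,q[0]-50:q[0]+50],(240,210),interpolation=cv2.INTER_CUBIC)
p=proj(d,[[.576,-.273,.08]])[0].astype(int); Cc=cv2.resize(d['color'][p[1]-44:p[1]+44,p[0]-50:p[0]+50],(240,210),interpolation=cv2.INTER_CUBIC)
save('pics/c12.png',cv2.convertScaleAbs(np.hstack([A,np.vstack([B,Cc])]),alpha=1.25))
E
```

```text
[0.5020976  0.03423952 0.16944662] [-0.15927252 -0.28237198  0.36370687] 0.025757137813646372
[340 168]
```

View pics/c12.png

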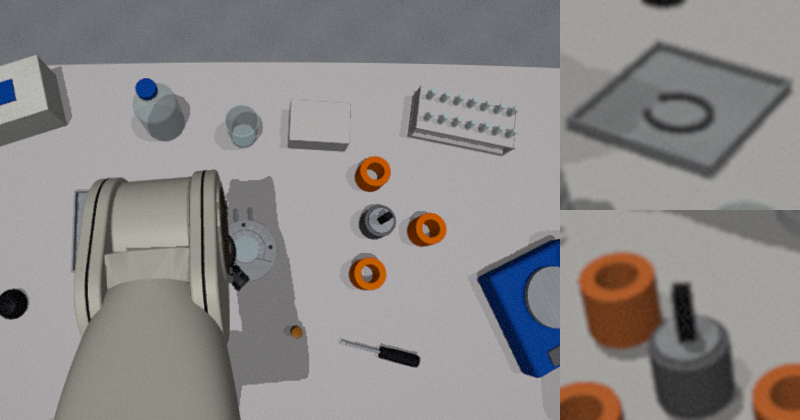

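The last view shows the ring lying flat in the dish at (678,112) and the pick upright in the grey stand at (690,350). The vial at (296,332) and beaker at (243,125) have not moved. The robot is clear of everything, so I'm handing in.

```bash
python3 -c "
from h import *
a=load('top0')['color'].astype(float);b=load('top12')['color'].astype(float)
print([np.abs(a[s]-b[s]).mean() for s in(np.s_[315:350,280:315],np.s_[100:150,222:262])])
workorder.job_done()"
```

```text
[np.float64(21.60408163265306), np.float64(7.577833333333333)]
the job is handed in; nothing more can be done
```

The ring is lying flat in the dish, the pick is back upright in its grey stand, and I handed the job in at about 39 s of the 61 s allowed.

**What I did:** I took the pick from its stand and put its toe under ring end a, beside the latch. I lifted that end past the latch and let it down again. While the toe dropped a further 7 mm the ring stayed put, so the latch was holding it. I then put the pick back in its stand to free the gripper, pinched the band just past end b, lifted the ring out and laid it in the dish. Your text names the dish before the pick, so this order differs from it.

**Last checks:**
- **Ring:** the final scene picture shows it flat in the dish.
- **Pick:** it stands upright in the grey stand. When I set it down it met the rim at the same height as when I picked it up, with 2.4 N of contact.
- **Vial and beaker:** by eye they are in the same places in the first and last top views. The image difference was 7.6 grey levels at the beaker and 21.6 at the vial. The vial figure does not agree well on its own; I put it down to the arm's shadow but did not check further.
- **Robot:** it ended clear of everything. The measured wrist force read after each move stayed under 5 N.

**What did not quite match:** the gripper read 6.4–6.9 mm on the 9 mm band, so I couldn't confirm exactly how the pads sat. The ring still held without slipping. The tool also picked up about 2° of tilt along the way, which I couldn't correct with the moves available.

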